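# Point the antenna heading arm at the blue mark and press start

## Robot

A 7-joint arm with a two-finger parallel gripper is mounted at the origin on the work surface. World frame = base frame: x ahead of the robot, y to its left, z up, the work surface at z = 0. Lengths are in m, angles in rad, forces in N, time in s.
With the tool pointing down it reaches from about 0.425 to 0.95 m from the base axis. Payload 16.7 kg.
Tool frame: the origin (TCP) lies at the very end of the fingers, on their centre line; the grasp point (between the pads) lies arm.pinch_z behind it (arm.pinch_z is the distance from the TCP to the grasp point, in m); z points along the fingers, y is the line along which they close (so a half turn about z gives the same grasp; the last joint's range is limited). The gripper opens to 94 mm and grips with 3 to 60 N. Pads are 16 mm wide; open, the fingers measure 119 mm over their backs; the gripper's body (75 mm by 177 mm) begins 78 mm behind the grasp point.
Start: joints at [0.994, 0.426, 0.074, 1.606, -0.034, 1.111, -0.067], TCP at [0.28, -0.614, 0.205] pointing down, gripper open.
Joint ranges: [-2.85, 2.85], [-0.5, 2.14], [-1.23, 1.37], [0.21, 2.46], [-1.02, 4.16], [0.16, 2.05], [-2.73, 2.73]. Speed limits (rad/s): [1.89, 1.89, 2.39, 2.39, 3.01, 3.01, 3.01].

## Interface

Orientations are given as a rotation vector (axis times angle).
In Python, from bench import telemetry, viewer, job, arm gives the robot as it stands.
- The arm moves only by the tool step_arm, never from a script. Its argument "moves" is a list of rows, each an object with "hand": the closure, from 0 (fully open) to 1 (shut); "translation": the shift along the tool's x, y, z in cm, a list of three; "rotation": the turn, a rotation vector about the tool's x, y, z in rad, a list of three. In form: [{"hand": hand, "translation": [x, y, z], "rotation": [rx, ry, rz]}, ...]. A call has 1 to 20 rows; each row shifts and turns the commanded pose from where the row before left it, along the tool's axes as they then stand; what a row does not reach is not made up. A row lasts 1/12 s, in which the tool goes at most 41.7 mm and 7.16 degrees, less where a joint would pass 70% of its speed; a pose out of reach is approached as far as the arm can. A call with a gripper value outside its range is refused whole. The fingers move at their own pace and stop on an object; "force" is the grip in N (left out, the last holds). Time passes only in rows, so rows that do not move let the fingers close. It gives the time, the measured TCP pose, the force, the opening and the grip force at its end, in the units of the state.
- telemetry.sense(): the state, without advancing time (a new reading comes with each control period).
- viewer.snapshot(name): name is "side" or "top" or "wrist"; returns the picture (400x640x3 uint8, red, green, blue); there is no depth.
- viewer.get_calibration(name): a dict with "fx", "fy", "cx", "cy" (pixels), "rvec" (rotation vector, rad) and "tvec" (3), from world to camera coordinates, as OpenCV has them. Camera axes: x right, y down, z forward; pixel columns grow to the right and rows downward; lengths in m; the calibration is good to about 2 mm. A picture is of the moment at which its call begins: read the wrist's pose just before it. get_calibration takes no time and is no camera call; for the wrist camera it gives the pose at the moment of the call.
- job.hand_in(): hands the job in; it is judged then, once.
Trained networks look in the newest picture that a camera, given by its name, has taken for a name from the list of things; names that differ only in an ending like _2 or _b are one class to them, and where a whole thing is asked for, a point or a joint stands for the part that bears it (a point fixed in the world has none). Each returns a list of dicts, best first, with "conf" (0 to 1); they miss things now and then, are a little off and sometimes report something else, mostly with a low value. They report only what shows in the picture. A call takes as long as a camera call.
- viewer.trace(name, camera): "mask" (400x640 bool, what is visible of it).
- viewer.landmark_of(name, camera): "position" ([x, y, z] in m, in the coordinates of the camera as it stood for that picture, good to about 4 mm: a listed point, or the origin of a listed thing).
The state is a dict: "time_s": time; "joints": joint angles; "joint_velocities": joint speeds; "tau": joint torques, N m; "tcp_pos": TCP position; "orientation": TCP orientation; "wrist_force": force on the tool from outside, world axes, zero at the start; "ft_torque": the same for the moment, N m; "width": opening from 0.0 (shut) to 1.0 (fully open); "finger_force": force on a finger pad.
Only numpy, scipy, OpenCV 4.12 (cv2) and the standard library are available. Lean on these libraries where they do the work, as an engineer would, in place of code of your own. Each camera call takes 0.05 s, during which the arm holds its last target. There are 200 camera calls.

## Task

Turn the antenna to its blue heading: with one shut fingertip, push the orange pointer arm on the radio desk's heading control round until it points straight at the blue mark and leave it there, then press the green start button all the way down and let it go. Only push the arm from one side, do not pinch it; do not press the button before the arm is set, and leave the microphone, bottle and brass adapter where they stand.

Things in the scene. Friction and masses are not known exactly. Their poses are not given: they have to be found in the camera images.
- controller: the heading control: a black desk console with aluminium sides and a white and grey dial on its flat top, 260 mm (its x) by 250 mm (its y), top 60 mm above the desk; fixed to the desk. Origin: centre of its underside; its z points up. The dial's centre is 20 mm along +x from the origin
- pivot (a point): the vertical axis of the pointer arm, at the dial's centre, 78 mm above the desk; a black hub of 15 mm radius stands round it to 90 mm above the desk. Axes as the console's
- pointer (a joint): angle of the orange pointer arm about the pivot: 0 when it points along the console's +x, growing counter-clockwise seen from above; stops at -2.3 and 2.3 rad. It has stiff friction (about 0.06 N m, so 1 to 2 N at the arm) and stays where it is left
- pointer_tip (a point): outer end of the orange arm, 78 mm from the pivot and 78 mm above the desk; x points outward along the arm, z up. The arm is an upright bar 16 mm wide from 16 to 74 mm from the pivot (its last 4 mm is a blade 4 mm wide), its underside 68 mm and its top 84 mm above the desk (a 4 mm wide ridge along its middle rises to 87 mm). pointer_c2 is its counter-clockwise side, pointer_c3 its clockwise side
- blue_mark: the blue mark: a disc 18 mm across and 4 mm thick fixed on the dial, about 92 mm from the pivot. Origin: centre of its underside, 60 mm above the desk
- red_mark: the red mark, same disc, another heading (not wanted)
- yellow_mark: the yellow mark, same disc, another heading (not wanted)
- start_top (a point): centre of the top face of the green round start button, 28 mm across, in a black housing on the console's top near its corner towards -x, -y. It is pressed straight down 6 mm, fully down at 5 N, and springs back
- start (a joint): travel of the start button, m: 0 up, 0.006 fully down
- microphone_center (a point): loose desk microphone standing left of the console: base 110 x 80 x 30 mm (this point is the base's centre, 15 mm up), head at the top of a stem, 145 mm tall in all
- bottle_center (a point): loose small white bottle with yellow cap right of the console, 40 mm across, 95 mm tall; this point is at half its height
- adapter_center (a point): loose brass connector adapter standing on the console's top near its corner towards -x, +y, 22 mm across, 34 mm tall; this point is at half its height

How it is judged:
By the outcome, as a careful person would: the job done as asked, in the order asked, and still so for the second after the job is handed in, with the robot touching nothing.
It also fails if it takes over 54 s, if anything falls off the work surface, if the arm or the gripper's body presses on something with over 40 N, if the wrist force passes 120 N, or if a joint passes its speed limit or range.

## Working session

There is one attempt and no reset: what is moved stays moved. The work goes in short steps, Python scripts to look and compute and a tool call to move; the robot and the scene stay as the last step left them, time stands still between calls to the robot, and variables do not carry over. Pictures are saved under pics/ and viewed, at most 10 in all, crops included, and the job is handed in when it is done.

Besides the shell and the picture viewer there is one more tool, called after "Emit:" as name(argument=value, ...), one argument or row to a line, values as JSON. step_arm: Moves the arm, as the interface text tells. Its arguments: {"type":"object","properties":{"moves":{"type":"array"},"force":{"type":"number"}},"required":["moves"]}

```bash
mkdir -p pics; cat > h.py <<'E'
import numpy as np, cv2
from scipy.spatial.transform import Rotation as R
from bench import telemetry, viewer, job, arm
def world(p,c):
    k=viewer.get_calibration(c); return R.from_rotvec(k['rvec']).inv().apply(np.array(p)-k['tvec'])
def look(names,cams):
    for c in cams:
        im=viewer.snapshot(c)
        for n in names:
            for d in viewer.landmark_of(n,c)[:2]: print(c,n,round(d['conf'],2),world(d['position'],c).round(4))
        yield c,im
E
python3 - <<'E'
from h import *
N="controller pivot pointer_tip blue_mark red_mark yellow_mark start_top microphone_center bottle_center adapter_center".split()
ims=dict(look(N,["top","side"]))
cv2.imwrite("pics/a.png",cv2.resize(np.vstack([ims["top"],ims["side"]])[...,::-1],(480,600)))
cv2.imwrite("pics/top.png",ims["top"][...,::-1])
s=telemetry.sense();print(s);print(R.from_rotvec(s['orientation']).as_matrix().round(3),arm.pinch_z)
E
```

```text
top controller 0.46 [0.5592 0.1457 0.0617]
top controller 0.41 [0.515  0.2861 0.0193]
top pivot 0.91 [0.5963 0.0592 0.0793]
top pivot 0.44 [0.512  0.2864 0.0171]
top pointer_tip 0.66 [0.619  0.1297 0.0771]
top blue_mark 0.46 [ 0.6434 -0.0215  0.0589]
top red_mark 0.38 [0.6892 0.0788 0.0611]
top yellow_mark 0.54 [0.5571 0.1477 0.0632]
top start_top 0.65 [0.5123 0.2933 0.0168]
top start_top 0.53 [ 0.5284 -0.0618  0.0936]
top microphone_center 0.79 [0.5107 0.2851 0.0148]
top bottle_center 0.58 [ 0.7227 -0.1477  0.0491]
top adapter_center 0.45 [0.4635 0.0883 0.0801]
side controller 0.79 [ 0.5773  0.0559 -0.0008]
side controller 0.28 [ 0.7267 -0.151   0.0475]
side pivot 0.64 [0.601  0.0576 0.0853]
side pointer_tip 0.96 [0.6226 0.1365 0.0786]
side blue_mark 0.35 [ 0.6469 -0.0241  0.0634]
side red_mark 0.44 [0.6867 0.0784 0.0592]
side yellow_mark 0.42 [0.5644 0.1424 0.0585]
side start_top 0.64 [ 0.5328 -0.0566  0.0934]
side microphone_center 0.9 [0.5132 0.2883 0.0189]
side bottle_center 0.75 [ 0.7269 -0.1441  0.0499]
side adapter_center 0.46 [0.4641 0.0871 0.0775]
side adapter_center 0.38 [ 0.7272 -0.1461  0.0494]
{'time_s': 1.1, 'joints': array([ 0.99355894,  0.42607224,  0.0738965 ,  1.60600629, -0.03407368,
        1.11078911, -0.06709246]), 'joint_velocities': array([ 2.31585604e-04, -1.54965758e-03, -2.97573690e-04, -1.16047930e-03,
        7.38493946e-04,  5.18886998e-04, -5.48752401e-06]), 'tau': array([ 1.38075211e-03, -9.35528469e+01,  3.66330944e+00, -4.54545808e+01,
       -4.91142191e-02,  1.29863026e-02,  3.31583090e-05]), 'tcp_pos': array([ 0.27996215, -0.6141657 ,  0.20548244]), 'orientation': array([-3.07001118e+00, -6.66719258e-01, -1.10406371e-05]), 'wrist_force': array([ 0.0442378 , -0.24151472,  0.19658173]), 'ft_torque': array([ 0.00258632, -0.01358535, -0.0315129 ]), 'finger_force': 0.0, 'width': 0.9975124611377942}
[[ 0.91   0.415  0.   ]
 [ 0.415 -0.91   0.   ]
 [ 0.    -0.    -1.   ]] 0.0188
```

View pics/top.png

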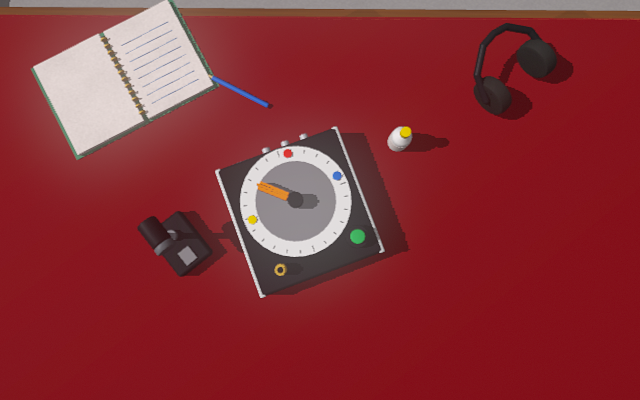

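View pics/a.png

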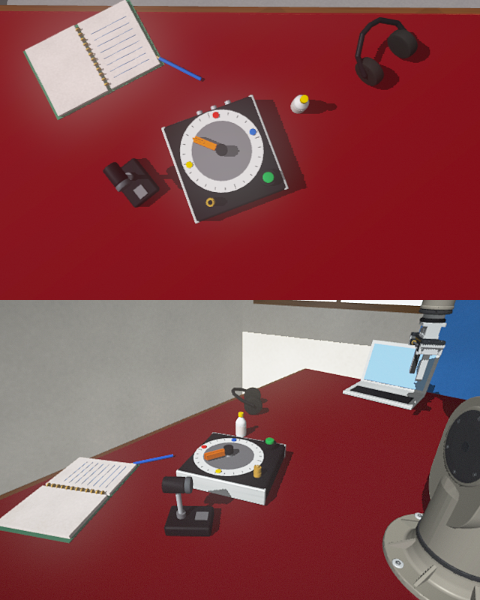

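The top view shows the pivot at (295,200) with the arm pointing to (260,186). The blue mark is at (337,176), red at (288,153), yellow at (252,219), the green button at (358,237) and the adapter at (280,269). The landmark heights match the text. In world angles the arm is at about 73° and blue at about −60°, so I'll push clockwise from the counter-clockwise side.

Emit:
step_arm(
  moves=[
    {"hand": 1, "translation": [2.8, -2.6, 0], "rotation": [0, 0, 0]},
    {"hand": 1, "translation": [2.8, -2.6, 0], "rotation": [0, 0, 0]},
    {"hand": 1, "translation": [2.8, -2.6, 0], "rotation": [0, 0, 0]},
    {"hand": 1, "translation": [2.8, -2.6, 0], "rotation": [0, 0, 0]},
    {"hand": 1, "translation": [2.8, -2.6, 0], "rotation": [0, 0, 0]},
    {"hand": 1, "translation": [2.8, -2.6, 0], "rotation": [0, 0, 0]},
    {"hand": 1, "translation": [2.8, -2.6, 0], "rotation": [0, 0, 0]},
    {"hand": 1, "translation": [2.8, -2.6, 0], "rotation": [0, 0, 0]},
    {"hand": 1, "translation": [2.8, -2.6, 0], "rotation": [0, 0, 0]},
    {"hand": 1, "translation": [2.8, -2.6, 0], "rotation": [0, 0, 0]},
    {"hand": 1, "translation": [2.8, -2.6, 0], "rotation": [0, 0, 0]},
    {"hand": 1, "translation": [2.8, -2.6, 0], "rotation": [0, 0, 0]},
    {"hand": 1, "translation": [2.8, -2.6, 0], "rotation": [0, 0, 0]},
    {"hand": 1, "translation": [2.8, -2.6, 0], "rotation": [0, 0, 0]},
    {"hand": 1, "translation": [2.8, -2.6, 0], "rotation": [0, 0, 0]},
    {"hand": 1, "translation": [2.8, -2.6, 0], "rotation": [0, 0, 0]},
    {"hand": 1, "translation": [2.8, -2.6, 0], "rotation": [0, 0, 0]},
    {"hand": 1, "translation": [2.8, -2.6, 0], "rotation": [0, 0, 0]},
    {"hand": 1, "translation": [2.8, -2.6, 0], "rotation": [0, 0, 0]},
    {"hand": 1, "translation": [2.8, -2.6, 0], "rotation": [0, 0, 0]},
  ],
)

```text
time_s: 2.77
tcp_pos: [0.5743, 0.0931, 0.2057]
orientation: [3.07, 0.666, 0.001]
wrist_force: [0.2, -1.4, -0.3]
width: 0.005
finger_force: 0.0
```

Emit:
step_arm(
  moves=[
    {"hand": 1, "translation": [0, 0, 0], "rotation": [0, 0, -0.12]},
    {"hand": 1, "translation": [0, 0, 0], "rotation": [0, 0, -0.12]},
    {"hand": 1, "translation": [0, 0, 0], "rotation": [0, 0, -0.12]},
    {"hand": 1, "translation": [0, 0, 0], "rotation": [0, 0, -0.12]},
    {"hand": 1, "translation": [0, 0, 0], "rotation": [0, 0, -0.12]},
    {"hand": 1, "translation": [0, 0, 0], "rotation": [0, 0, -0.12]},
    {"hand": 1, "translation": [0, 0, 0], "rotation": [0, 0, -0.12]},
    {"hand": 1, "translation": [0, 0, 0], "rotation": [0, 0, -0.12]},
    {"hand": 1, "translation": [0, 0, 0], "rotation": [0, 0, -0.12]},
    {"hand": 1, "translation": [0, 0, 0], "rotation": [0, 0, -0.12]},
    {"hand": 1, "translation": [0, 0, 0], "rotation": [0, 0, -0.12]},
    {"hand": 1, "translation": [0, 0, 0], "rotation": [0, 0, -0.12]},
    {"hand": 1, "translation": [0, 0, 0], "rotation": [0, 0, -0.12]},
    {"hand": 1, "translation": [0, 0, 0], "rotation": [0, 0, -0.12]},
    {"hand": 1, "translation": [0, 0, 0], "rotation": [0, 0, -0.12]},
    {"hand": 1, "translation": [0, 0, 0], "rotation": [0, 0, -0.12]},
    {"hand": 1, "translation": [0, 0, 0], "rotation": [0, 0, -0.12]},
    {"hand": 1, "translation": [0, 0, 0], "rotation": [0, 0, -0.12]},
    {"hand": 1, "translation": [0, 0, 0], "rotation": [0, 0, -0.12]},
    {"hand": 1, "translation": [0, 0, 0], "rotation": [0, 0, -0.12]},
  ],
)

```text
time_s: 4.43
tcp_pos: [0.5739, 0.0912, 0.2056]
orientation: [0.482, 3.104, -0.0]
wrist_force: [-0.2, 0.4, 0.2]
width: 0.002
finger_force: 0.0
```

```bash
python3 - <<'E'
from h import *
ims=dict(look("pivot pointer_tip blue_mark start_top adapter_center".split(),["wrist"]))
cv2.imwrite("pics/w.png",ims["wrist"][...,::-1])
s=telemetry.sense();print(s['time_s'],s['tcp_pos'],s['joints'].round(2),s['width']);print(R.from_rotvec(s['orientation']).as_matrix().round(3))
E
```

```text
wrist pivot 0.68 [0.5951 0.0606 0.0788]
wrist pivot 0.35 [0.578  0.0513 0.0029]
wrist pointer_tip 0.6 [0.6254 0.1264 0.0783]
wrist blue_mark 0.41 [0.5752 0.0502 0.0048]
wrist start_top 0.73 [ 0.523  -0.055   0.0941]
wrist adapter_center 0.59 [0.4655 0.0868 0.0768]
4.7333 [0.57385998 0.09124888 0.20553698] [ 0.37  0.37 -0.8   1.78  0.3   1.11  0.73] 0.0053758331537923885
[[-0.95   0.312  0.   ]
 [ 0.312  0.95  -0.   ]
 [-0.     0.    -1.   ]]
```

View pics/w.png

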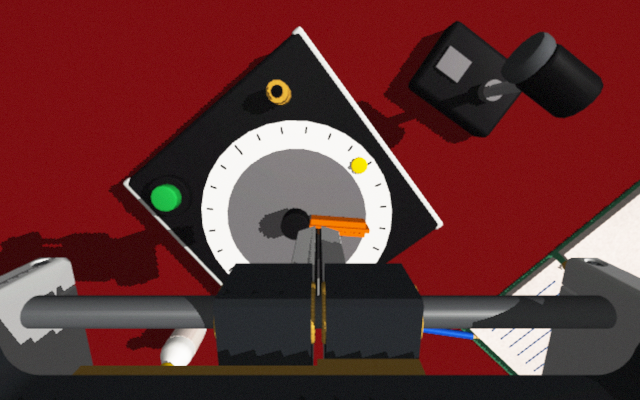

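The wrist view shows the arm from the hub at (295,222) to its tip at (368,228), with the tool y axis parallel to it. Next I move to the counter-clockwise side and go down.

Emit:
step_arm(
  moves=[
    {"hand": 1, "translation": [0.15, 1.05, 0], "rotation": [0, 0, 0]},
    {"hand": 1, "translation": [0.15, 1.05, 0], "rotation": [0, 0, 0]},
    {"hand": 1, "translation": [0.1, 1.05, 0], "rotation": [0, 0, 0]},
    {"hand": 1, "translation": [0, 0, 2.0], "rotation": [0, 0, 0]},
    {"hand": 1, "translation": [0, 0, 2.4], "rotation": [0, 0, 0]},
    {"hand": 1, "translation": [0, 0, 2.4], "rotation": [0, 0, 0]},
    {"hand": 1, "translation": [0, 0, 2.3], "rotation": [0, 0, 0]},
    {"hand": 1, "translation": [0, 0, 1.0], "rotation": [0, 0, 0]},
    {"hand": 1, "translation": [0, 0, 0.5], "rotation": [0, 0, 0]},
    {"hand": 1, "translation": [0, 0, 0], "rotation": [0, 0, 0]},
  ],
)

```text
time_s: 5.57
tcp_pos: [0.5795, 0.1233, 0.0991]
orientation: [-0.49, -3.102, -0.0]
wrist_force: [0.1, 0.7, -0.7]
width: 0.006
finger_force: 0.0
```

```bash
python3 - <<'E'
from h import *
ims=dict(look(["pointer_tip"],["top"]))
w=viewer.snapshot("wrist")
t=cv2.resize(ims["top"][120:310,200:400],(400,380),interpolation=cv2.INTER_CUBIC)
cv2.imwrite("pics/b.png",np.hstack([t,w[:380,150:490]])[...,::-1])
s=telemetry.sense();print(s['time_s'],s['tcp_pos'],s['wrist_force'])
E
```

```text
5.7167 [0.58046873 0.12303546 0.10075266] [-0.55234788  0.52349338  0.03543875]
```

View pics/b.png

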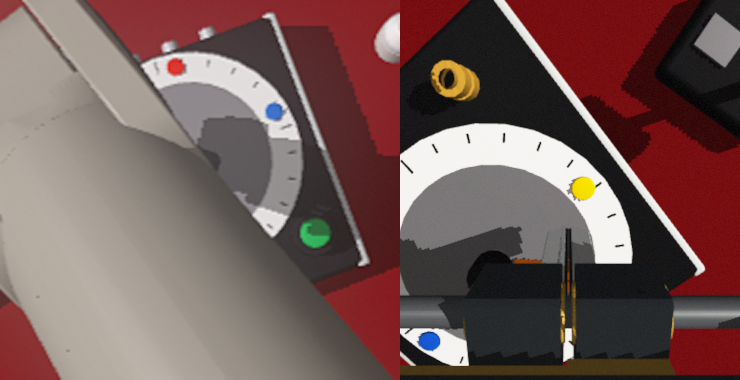

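In the wrist view the finger is beside the arm, with the orange visible at (525,262). I still have 28 mm to go down.

Emit:
step_arm(
  moves=[
    {"hand": 1, "translation": [0, 0, 1.0], "rotation": [0, 0, 0]},
    {"hand": 1, "translation": [0, 0, 1.0], "rotation": [0, 0, 0]},
    {"hand": 1, "translation": [0, 0, 0.8], "rotation": [0, 0, 0]},
    {"hand": 1, "translation": [0, 0, 0], "rotation": [0, 0, 0]},
    {"hand": 1, "translation": [0, 0, 0], "rotation": [0, 0, 0]},
  ],
)

```text
time_s: 6.13
tcp_pos: [0.5793, 0.1225, 0.0708]
orientation: [-0.491, -3.102, 0.0]
wrist_force: [-0.6, -0.4, 1.2]
width: 0.008
finger_force: 0.0
```

```bash
python3 - <<'E'
from h import *
s=telemetry.sense();print(s['time_s'],s['tcp_pos'],s['wrist_force'],s['joints'].round(2))
P=np.array([.5975,.059]);M=R.from_rotvec(s['orientation']).as_matrix()[:2,:2];print(M.T@(s['tcp_pos'][:2]-P))
E
```

```text
6.1333 [0.57933001 0.12246953 0.07080619] [-0.59532068 -0.36867576  1.20020606] [ 0.24  0.55 -0.72  1.87  0.45  0.89  0.55]
[0.03687023 0.05476418]
```

Emit:
step_arm(
  moves=[
    {"hand": 1, "translation": [-0.4, 0, 0], "rotation": [0, 0, 0]},
    {"hand": 1, "translation": [-0.4, 0, 0], "rotation": [0, 0, 0]},
    {"hand": 1, "translation": [-0.4, 0, 0], "rotation": [0, 0, 0]},
    {"hand": 1, "translation": [-0.4, 0, 0], "rotation": [0, 0, 0]},
    {"hand": 1, "translation": [-0.4, 0, 0], "rotation": [0, 0, 0]},
    {"hand": 1, "translation": [-0.56, 0.14, 0], "rotation": [0, 0, 0.1]},
    {"hand": 1, "translation": [-0.56, 0.14, 0], "rotation": [0, 0, 0.1]},
    {"hand": 1, "translation": [-0.56, 0.14, 0], "rotation": [0, 0, 0.1]},
    {"hand": 1, "translation": [-0.56, 0.14, 0], "rotation": [0, 0, 0.1]},
    {"hand": 1, "translation": [-0.56, 0.14, 0], "rotation": [0, 0, 0.1]},
    {"hand": 1, "translation": [-0.56, 0.14, 0], "rotation": [0, 0, 0.1]},
    {"hand": 1, "translation": [0, 0, 0], "rotation": [0, 0, 0]},
  ],
)

```text
time_s: 7.13
tcp_pos: [0.632, 0.1051, 0.0715]
orientation: [1.394, 2.815, -0.0]
wrist_force: [-0.5, 0.4, -0.7]
width: 0.006
finger_force: 0.0
```

```bash
python3 - <<'E'
from h import *
s=telemetry.sense();print(s['time_s'],s['tcp_pos'],s['wrist_force'],s['joints'].round(2))
P=np.array([.5975,.059]);M=R.from_rotvec(s['orientation']).as_matrix()[:2,:2];print(M.T@(s['tcp_pos'][:2]-P), M.T@s['wrist_force'][:2])
E
```

```text
7.1333 [0.63200139 0.10508107 0.07148242] [-0.54361888  0.43144946 -0.6825479 ] [ 0.15  0.57 -0.56  1.77  0.37  0.91  0.08]
[0.01574889 0.05536951] [ 0.67263312 -0.17098183]
```

Emit:
step_arm(
  moves=[
    {"hand": 1, "translation": [-0.56, 0.14, 0], "rotation": [0, 0, 0.1]},
    {"hand": 1, "translation": [-0.56, 0.14, 0], "rotation": [0, 0, 0.1]},
    {"hand": 1, "translation": [-0.56, 0.14, 0], "rotation": [0, 0, 0.1]},
    {"hand": 1, "translation": [-0.56, 0.14, 0], "rotation": [0, 0, 0.1]},
    {"hand": 1, "translation": [-0.56, 0.14, 0], "rotation": [0, 0, 0.1]},
    {"hand": 1, "translation": [-0.56, 0.14, 0], "rotation": [0, 0, 0.1]},
    {"hand": 1, "translation": [-0.56, 0.14, 0], "rotation": [0, 0, 0.1]},
    {"hand": 1, "translation": [-0.56, 0.14, 0], "rotation": [0, 0, 0.1]},
    {"hand": 1, "translation": [-0.56, 0.14, 0], "rotation": [0, 0, 0.1]},
    {"hand": 1, "translation": [-0.56, 0.14, 0], "rotation": [0, 0, 0.1]},
    {"hand": 1, "translation": [-0.56, 0.14, 0], "rotation": [0, 0, 0.1]},
    {"hand": 1, "translation": [-0.56, 0.14, 0], "rotation": [0, 0, 0.1]},
    {"hand": 1, "translation": [-0.56, 0.14, 0], "rotation": [0, 0, 0.1]},
    {"hand": 1, "translation": [-0.28, 0.07, 0], "rotation": [0, 0, 0.05]},
    {"hand": 1, "translation": [0, 0, 0], "rotation": [0, 0, 0]},
  ],
)

```text
time_s: 8.38
tcp_pos: [0.6508, 0.0358, 0.0716]
orientation: [2.843, 1.335, -0.0]
wrist_force: [0.5, 0.3, 0.5]
width: 0.006
finger_force: 0.0
```

```bash
python3 - <<'E'
from h import *
ims=dict(look(["pointer_tip","pivot","blue_mark"],["top","side","wrist"]))
t=cv2.resize(ims["top"][120:310,200:400],(400,380),interpolation=cv2.INTER_CUBIC)
cv2.imwrite("pics/c.png",np.hstack([t,ims["wrist"][:380,120:520]])[...,::-1])
cv2.imwrite("pics/cs.png",cv2.resize(ims["side"][140:300,200:420],None,fx=3,fy=3,interpolation=cv2.INTER_CUBIC)[...,::-1])
s=telemetry.sense();print(s['time_s'],s['tcp_pos'],s['wrist_force'],s['joints'].round(2))
P=np.array([.5975,.059]);M=R.from_rotvec(s['orientation']).as_matrix()[:2,:2];print(M.T@(s['tcp_pos'][:2]-P), M.T@s['wrist_force'][:2],np.degrees(np.arctan2(M[1,1],M[0,1])))
E
```

```text
top blue_mark 0.45 [ 0.7227 -0.1474  0.0466]
side pointer_tip 0.55 [0.6544 0.0113 0.079 ]
side pivot 0.66 [0.599  0.0596 0.0863]
side pivot 0.49 [5.784e-01 5.750e-02 4.000e-04]
side blue_mark 0.38 [ 0.6491 -0.0214  0.0624]
side blue_mark 0.35 [ 0.7234 -0.148   0.0476]
wrist pivot 0.64 [0.5964 0.0597 0.0793]
8.9833 [0.65089163 0.03621377 0.07150807] [-0.39570237 -0.16101817  0.68957753] [ 0.02  0.54 -0.24  1.76  0.16  0.87 -0.98]
[0.01656488 0.05563706] [-0.37661932 -0.20165591] -39.69149547690637
```

View pics/c.png

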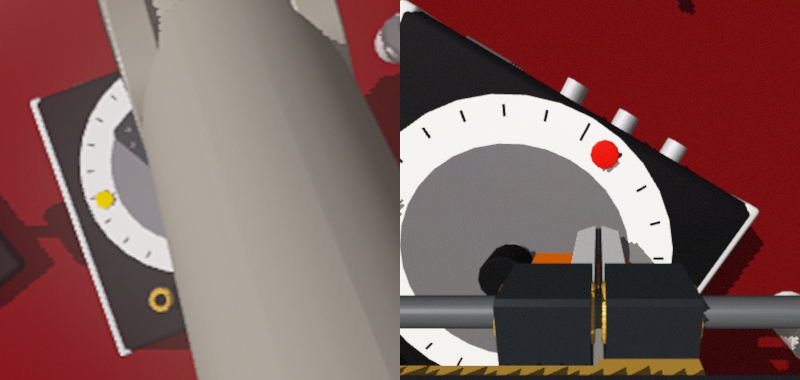

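View pics/cs.png

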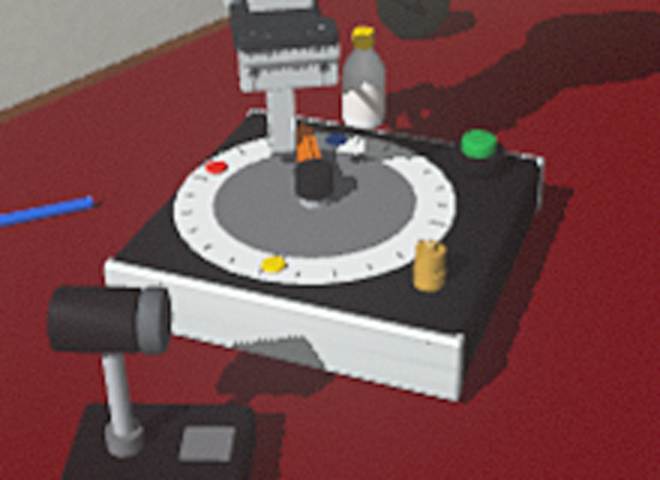

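The side view shows the arm at about −40°, just behind the finger at (310,145), and the blue mark just beyond it at (337,138). I'll get blue's heading more exactly from the first top picture.

```bash
cat >> h.py <<'E'
def plane(uv,z,c="top"):
    k=viewer.get_calibration(c);Q=R.from_rotvec(k['rvec']);o=-Q.inv().apply(k['tvec'])
    d=Q.inv().apply([(uv[0]-k['cx'])/k['fx'],(uv[1]-k['cy'])/k['fy'],1]);return (o+d*(z-o[2])/d[2])[:2]
def cen(m,r): # mean pixel of mask in box u0,u1,v0,v1
    v,u=np.nonzero(m[r[2]:r[3],r[0]:r[1]]);return np.array([u.mean()+r[0],v.mean()+r[2]]),len(u)
E
python3 - <<'E'
from h import *
im=cv2.imread("pics/top.png").astype(int);b,g,r=im[...,0],im[...,1],im[...,2]
bl,n=cen((b>r+40)&(b>g+30),(325,350,165,188))
gr,ng=cen((g>r+40)&(g>b+30),(340,375,220,255))
w=((im.min(2)>170)).astype(np.uint8);w[:,:238]=0;w[:,355:]=0;w[:140]=0;w[260:]=0
c=max(cv2.findContours(w,cv2.RETR_EXTERNAL,cv2.CHAIN_APPROX_NONE)[0],key=cv2.contourArea)
e=cv2.fitEllipse(cv2.convexHull(c))
hub,nh=cen(im.max(2)<75,(287,304,191,208))
B=plane(bl,.064);D=plane(e[0],.061);H=plane(hub,.09)
print(bl,n,gr,ng,e,hub,nh,B,D,H,"start",plane(gr,.0935))
for P in (D,H): print(np.degrees(np.arctan2(*(B-P)[::-1])),np.linalg.norm(B-P))
E
```

```text
[336.53225806 175.30645161] 62 [357.03888889 235.98333333] 180 ((295.211181640625, 201.02903747558594), (110.06941986083984, 110.97559356689453), 76.57426452636719) [298. 201.] 3 [ 0.64283356 -0.02054299] [0.59309862 0.05897621] [0.5905283  0.05273455] start [ 0.52569643 -0.05652644]
-57.976255497267495 0.09379162091290077
-54.48088407751051 0.0900302125515751
```

Blue is at about −58.5° in world angles (dial centre −58.0°, landmarks −59°). I'll push to about −56°, back off, and check with the wrist camera from above.

Emit:
step_arm(
  moves=[
    {"hand": 1, "translation": [-0.39, 0.11, 0], "rotation": [0, 0, 0.07]},
    {"hand": 1, "translation": [-0.39, 0.11, 0], "rotation": [0, 0, 0.07]},
    {"hand": 1, "translation": [-0.39, 0.11, 0], "rotation": [0, 0, 0.07]},
    {"hand": 1, "translation": [-0.39, 0.11, 0], "rotation": [0, 0, 0.07]},
    {"hand": 1, "translation": [0, 0, 0], "rotation": [0, 0, 0]},
    {"hand": 1, "translation": [0, 0, 0], "rotation": [0, 0, 0]},
  ],
)

```text
time_s: 9.48
tcp_pos: [0.6428, 0.0223, 0.0716]
orientation: [3.001, 0.928, 0.0]
wrist_force: [-0.7, 0.9, -1.2]
width: 0.005
finger_force: 0.0
```

```bash
cat > st.py <<'E'
from h import *
s=telemetry.sense();print(s['time_s'],s['tcp_pos'],s['wrist_force'])
P=np.array([.5965,.0593]);M=R.from_rotvec(s['orientation']).as_matrix()[:2,:2];print(M.T@(s['tcp_pos'][:2]-P),np.degrees(np.arctan2(M[1,1],M[0,1])))
E
python3 st.py
```

```text
9.4833 [0.64281125 0.02230756 0.07156862] [-0.67040814  0.87390232 -1.20545582]
[0.01733249 0.05668119] -55.62018142357764
```

Emit:
step_arm(
  moves=[
    {"hand": 1, "translation": [0.5, 0, 0], "rotation": [0, 0, 0]},
    {"hand": 1, "translation": [1.0, 0, 0], "rotation": [0, 0, 0]},
    {"hand": 1, "translation": [0, 0, -2.5], "rotation": [0, 0, 0]},
    {"hand": 1, "translation": [0, 0, -2.5], "rotation": [0, 0, 0]},
    {"hand": 1, "translation": [0, 0, -2.5], "rotation": [0, 0, 0]},
    {"hand": 1, "translation": [0, 0, -2.5], "rotation": [0, 0, 0]},
    {"hand": 1, "translation": [-2.5, 0, 0], "rotation": [0, 0, 0]},
    {"hand": 1, "translation": [-2.5, 0, 0], "rotation": [0, 0, 0]},
    {"hand": 1, "translation": [-2.5, 0, 0], "rotation": [0, 0, 0]},
    {"hand": 1, "translation": [-2.5, 0, 0], "rotation": [0, 0, 0]},
    {"hand": 1, "translation": [-2.5, 0, 0], "rotation": [0, 0, 0]},
    {"hand": 1, "translation": [0, 0, 0], "rotation": [0, 0, 0]},
  ],
)

```text
time_s: 10.48
tcp_pos: [0.5495, -0.0422, 0.1717]
orientation: [3.002, 0.923, -0.002]
wrist_force: [1.3, -0.6, -0.3]
width: 0.008
finger_force: 0.0
```

```bash
python3 - <<'E'
from h import *
ims=dict(look(["pointer_tip","pivot","blue_mark","start_top"],["wrist"]))
cv2.imwrite("pics/d.png",ims["wrist"][...,::-1])
print(telemetry.sense()['tcp_pos'],telemetry.sense()['time_s'],viewer.get_calibration("wrist"))
E
```

```text
wrist pointer_tip 0.71 [ 0.6419 -0.0021  0.077 ]
wrist pivot 0.8 [0.6036 0.0649 0.0798]
wrist blue_mark 0.51 [ 0.6519 -0.0171  0.0617]
wrist start_top 0.66 [ 0.5291 -0.0532  0.093 ]
[ 0.5529058  -0.03869851  0.17154907] 10.7333 {'fx': 301.32096535785416, 'fy': 301.32096535785416, 'cx': 317.9752656736356, 'cy': 201.12048976495478, 'rvec': array([-2.58229339,  1.36366433,  0.1695405 ]), 'tvec': array([-0.34324883,  0.40519012,  0.46337093])}
```

View pics/d.png

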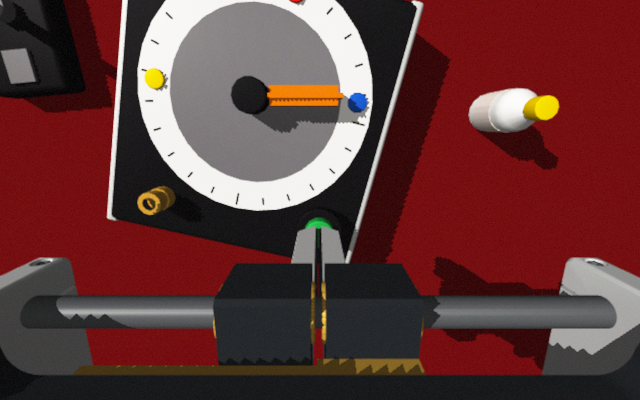

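The wrist view shows the arm lying from the hub at (250,95) to its tip at (345,97), with blue at (357,102), so it is a few degrees short. I'll measure from pixels.

```bash
cat > meas.py <<'E'
from h import *
im=viewer.snapshot("wrist").astype(int);r,g,b=im[...,0],im[...,1],im[...,2]
bl,n=cen((b>r+40)&(b>g+30),(300,420,50,160))
m=((r>150)&(g<r-60)&(b<60)&(g>60)).astype(np.uint8);m[:40]=0;m[140:]=0;m[:,:225]=0;m[:,350:]=0
v,u=np.nonzero(m);B=plane(bl,.064,"wrist")
P=np.array([plane(q,.082,"wrist") for q in zip(u,v)])
# orange region: midline via per-radius mean of extremes
box=cv2.minAreaRect(np.c_[u,v].astype(np.float32))
hubm=(im.max(2)<60);hubm[:60]=0;hubm[130:]=0;hubm[:,:215]=0;hubm[:,285:]=0
hub,nh=cen(hubm,(215,285,60,130));H=plane(hub,.088,"wrist")
w=(im.min(2)>190).astype(np.uint8);w[:,:130]=0;w[:,380:]=0;w[225:]=0
c=max(cv2.findContours(w,cv2.RETR_EXTERNAL,cv2.CHAIN_APPROX_NONE)[0],key=cv2.contourArea)
q=np.array([plane(x,.061,"wrist") for x in c[:,0]])
print("blue",bl,n,B,"hub",hub,nh,H,"orange",len(u),box)
from scipy.optimize import least_squares
q=q[(c[:,0,1]>3)];f=least_squares(lambda p:np.hypot(*(q-p[:2]).T)-p[2],[.597,.059,.1],loss="soft_l1",f_scale=.001).x
print("dial",f)
vx,vy,x0,y0=cv2.fitLine(P.astype(np.float32),cv2.DIST_L2,0,1e-4,1e-4).ravel()
print("arm dir",np.degrees(np.arctan(vy/vx)),"mid",x0,y0)
for C in (H,f[:2],np.array([.5965,.0593])): print("blue dir",np.degrees(np.arctan2(*(B-C)[::-1])),np.linalg.norm(B-C),"arm mid dir",np.degrees(np.arctan2(y0-C[1],x0-C[0])))
E
python3 meas.py; python3 st.py
```

```text
blue [358.45547945 107.83219178] 292 [ 0.64471367 -0.02010073] hub [253.29823083 102.73125527] 1187 [0.59596677 0.05620041] orange 1307 ((306.0, 101.5), (19.0, 74.0), 90.0)
dial [0.59583574 0.05907578 0.10582982]
arm dir -56.23957 mid 0.621701 0.021260949
blue dir -57.42650539843438 0.09054349676639514 arm mid dir -53.62695494438783
blue dir -58.31177909897036 0.09304822238182246 arm mid dir -55.62795995731359
blue dir -58.733061374938266 0.09289259748383825 arm mid dir -56.47538989903105
10.7833 [ 0.55270799 -0.03875657  0.1714095 ] [ 0.8705365  -0.22902221 -0.61348364]
[-0.09146437  0.05627698] -55.66902194232624
```

Emit:
step_arm(
  moves=[
    {"hand": 1, "translation": [2.5, 0, 0], "rotation": [0, 0, 0]},
    {"hand": 1, "translation": [2.5, 0, 0], "rotation": [0, 0, 0]},
    {"hand": 1, "translation": [2.5, 0, 0], "rotation": [0, 0, 0]},
    {"hand": 1, "translation": [2.5, 0, 0], "rotation": [0, 0, 0]},
    {"hand": 1, "translation": [2.4, 0, 0], "rotation": [0, 0, 0.046]},
    {"hand": 1, "translation": [0, 0, 0], "rotation": [0, 0, 0]},
    {"hand": 1, "translation": [0, 0, 0], "rotation": [0, 0, 0]},
    {"hand": 1, "translation": [0, 0, 2.5], "rotation": [0, 0, 0]},
    {"hand": 1, "translation": [0, 0, 2.5], "rotation": [0, 0, 0]},
    {"hand": 1, "translation": [0, 0, 2.5], "rotation": [0, 0, 0]},
    {"hand": 1, "translation": [0, 0, 1.5], "rotation": [0, 0, 0]},
    {"hand": 1, "translation": [0, 0, 1.0], "rotation": [0, 0, 0]},
    {"hand": 1, "translation": [0, 0, 0], "rotation": [0, 0, 0]},
    {"hand": 1, "translation": [0, 0, 0], "rotation": [0, 0, 0]},
  ],
)

```text
time_s: 11.95
tcp_pos: [0.6544, 0.0299, 0.0718]
orientation: [-3.023, -0.856, 0.0]
wrist_force: [-0.5, 0.7, -0.0]
width: 0.007
finger_force: 0.0
```

```bash
python3 st.py
```

```text
11.95 [0.65435292 0.02992942 0.07175914] [-0.4714624   0.7128275  -0.01235136]
[0.03386879 0.05533983] -58.383089388975485
```

Emit:
step_arm(
  moves=[
    {"hand": 1, "translation": [-0.5, 0, 0], "rotation": [0, 0, 0]},
    {"hand": 1, "translation": [-0.5, 0, 0], "rotation": [0, 0, 0]},
    {"hand": 1, "translation": [-0.3, 0, 0], "rotation": [0, 0, 0]},
    {"hand": 1, "translation": [-0.15, 0, 0], "rotation": [0, 0, 0]},
    {"hand": 1, "translation": [-0.1, 0, 0], "rotation": [0, 0, 0]},
    {"hand": 1, "translation": [-0.1, 0, 0], "rotation": [0, 0, 0]},
    {"hand": 1, "translation": [0, 0, 0], "rotation": [0, 0, 0]},
    {"hand": 1, "translation": [0, 0, 0], "rotation": [0, 0, 0]},
    {"hand": 1, "translation": [0, 0, 0], "rotation": [0, 0, 0]},
  ],
)

```text
time_s: 12.7
tcp_pos: [0.6403, 0.0216, 0.0714]
orientation: [-3.023, -0.856, 0.0]
wrist_force: [0.3, 0.6, 0.5]
width: 0.003
finger_force: 0.2
```

```bash
python3 st.py
```

```text
12.7 [0.64029541 0.02157471 0.07142077] [0.33984104 0.55477737 0.54137727]
[0.01751435 0.05508614] -58.379344647631854
```

Emit:
step_arm(
  moves=[
    {"hand": 1, "translation": [0.5, 0, 0], "rotation": [0, 0, 0]},
    {"hand": 1, "translation": [1.0, 0, 0], "rotation": [0, 0, 0]},
    {"hand": 1, "translation": [0, 0, -2.5], "rotation": [0, 0, 0]},
    {"hand": 1, "translation": [0, 0, -2.5], "rotation": [0, 0, 0]},
    {"hand": 1, "translation": [0, 0, -2.5], "rotation": [0, 0, 0]},
    {"hand": 1, "translation": [0, 0, -2.5], "rotation": [0, 0, 0]},
    {"hand": 1, "translation": [-2.5, 0, 0], "rotation": [0, 0, 0]},
    {"hand": 1, "translation": [-2.5, 0, 0], "rotation": [0, 0, 0]},
    {"hand": 1, "translation": [-2.5, 0, 0], "rotation": [0, 0, 0]},
    {"hand": 1, "translation": [-2.5, 0, 0], "rotation": [0, 0, 0]},
    {"hand": 1, "translation": [-2.5, 0, 0], "rotation": [0, 0, 0]},
    {"hand": 1, "translation": [0, 0, 0], "rotation": [0, 0, 0]},
    {"hand": 1, "translation": [0, 0, 0], "rotation": [0, 0, 0]},
    {"hand": 1, "translation": [0, 0, 0], "rotation": [0, 0, 0]},
  ],
)

```text
time_s: 13.87
tcp_pos: [0.5476, -0.0356, 0.1718]
orientation: [-3.023, -0.856, -0.001]
wrist_force: [0.3, 0.4, 0.1]
width: 0.004
finger_force: 0.0
```

```bash
python3 meas.py; python3 st.py; python3 - <<'E'
from h import *
im=viewer.snapshot("wrist");cv2.imwrite("pics/e.png",cv2.resize(im[40:260,200:420],(600,600),interpolation=cv2.INTER_CUBIC)[...,::-1])
E
```

```text
blue [359.9704918  102.71803279] 305 [ 0.64490802 -0.01972538] hub [254.6892464 102.638442 ] 1181 [0.59597031 0.05660537] orange 1336 ((307.5, 100.5), (19.0, 75.0), 90.0)
dial [0.59601893 0.0593036  0.10581412]
arm dir -58.588203 mid 0.6205738 0.021090198
blue dir -57.33496916084641 0.09067129314990742 arm mid dir -55.28731101475822
blue dir -58.258141124603576 0.09292858455128591 arm mid dir -57.27630639191286
blue dir -58.50990868474349 0.09267333470679993 arm mid dir -57.78730796612902
13.9167 [ 0.54770472 -0.03535382  0.17165253] [ 0.40326966  0.02836508 -0.02481545]
[-0.09121704  0.05495246] -58.33797843995467
```

View pics/e.png

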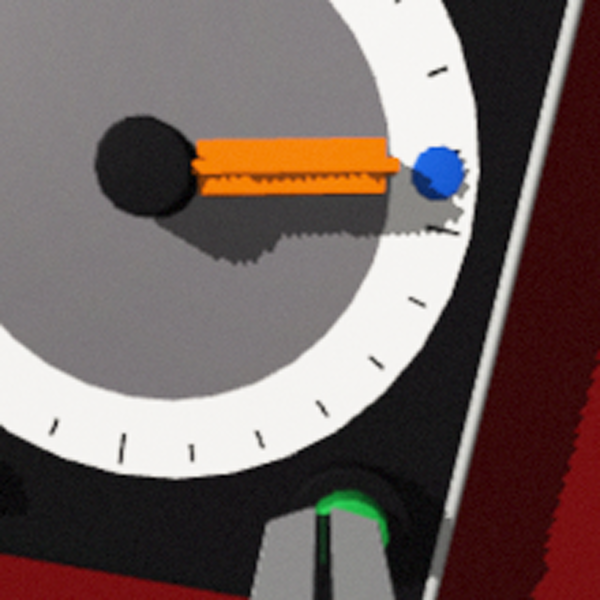

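The arm's line runs at −58.5° and blue is at −58.3°; the crop shows the blade at (395,165) heading into the blue disc at (437,172), with the offset explained by parallax. The arm is set, so next is the button at about (0.528, −0.056, 0.0935).

Emit:
step_arm(
  moves=[
    {"hand": 1, "translation": [-1.4, 0.4, 0], "rotation": [0, 0, 0]},
    {"hand": 1, "translation": [-1.4, 0.35, 0], "rotation": [0, 0, 0]},
    {"hand": 1, "translation": [0, 0, 2.0], "rotation": [0, 0, 0]},
    {"hand": 1, "translation": [0, 0, 2.0], "rotation": [0, 0, 0]},
    {"hand": 1, "translation": [0, 0, 2.0], "rotation": [0, 0, 0]},
    {"hand": 1, "translation": [0, 0, 0.8], "rotation": [0, 0, 0]},
    {"hand": 1, "translation": [0, 0, 0], "rotation": [0, 0, 0]},
    {"hand": 1, "translation": [0, 0, 0], "rotation": [0, 0, 0]},
  ],
)

```text
time_s: 14.63
tcp_pos: [0.5266, -0.0576, 0.1038]
orientation: [-3.023, -0.855, 0.001]
wrist_force: [0.6, -0.1, 0.1]
width: 0.006
finger_force: 0.0
```

```bash
python3 - <<'E'
from h import *
s=telemetry.sense();print(s['time_s'],s['tcp_pos'],s['wrist_force'])
im=viewer.snapshot("side");cv2.imwrite("pics/f.png",cv2.resize(im[130:260,240:420],None,fx=4,fy=4,interpolation=cv2.INTER_CUBIC)[...,::-1])
k=viewer.get_calibration("side");print(cv2.projectPoints(np.array([s['tcp_pos'],[.528,-.0563,.0935]]),k['rvec'],k['tvec'],np.array([[k['fx'],0,k['cx']],[0,k['fy'],k['cy']],[0,0,1.]]),None)[0][:,0]*4-[960,520])
E
```

```text
14.6333 [ 0.52662126 -0.05757229  0.10378487] [ 0.59066161 -0.0861947   0.05572   ]
[[482.44343478 203.86701579]
 [478.37197975 219.42199821]]
```

View pics/f.png

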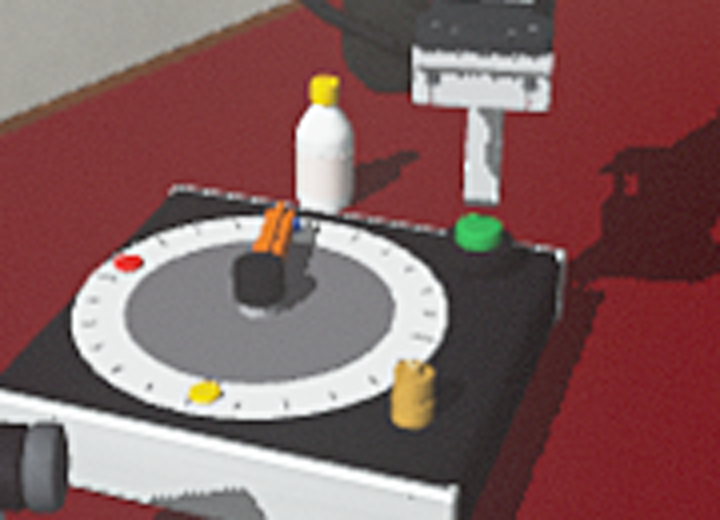

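The side view shows the fingertip at (482,203) centred over the green button at (478,228), and the bottle and adapter in place. Now I press.

Emit:
step_arm(
  moves=[
    {"hand": 1, "translation": [0, 0, 0.5], "rotation": [0, 0, 0]},
    {"hand": 1, "translation": [0, 0, 0.4], "rotation": [0, 0, 0]},
    {"hand": 1, "translation": [0, 0, 0.3], "rotation": [0, 0, 0]},
    {"hand": 1, "translation": [0, 0, 0.3], "rotation": [0, 0, 0]},
    {"hand": 1, "translation": [0, 0, 0.2], "rotation": [0, 0, 0]},
    {"hand": 1, "translation": [0, 0, 0], "rotation": [0, 0, 0]},
    {"hand": 1, "translation": [0, 0, 0], "rotation": [0, 0, 0]},
  ],
)

```text
time_s: 15.27
tcp_pos: [0.5268, -0.0573, 0.0866]
orientation: [-3.023, -0.856, -0.0]
wrist_force: [-1.1, -1.2, 3.1]
width: 0.006
finger_force: 1.7
```

Force is 3 N, so the button isn't at the bottom yet.

Emit:
step_arm(
  moves=[
    {"hand": 1, "translation": [0, 0, 0.1], "rotation": [0, 0, 0]},
    {"hand": 1, "translation": [0, 0, 0.1], "rotation": [0, 0, 0]},
    {"hand": 1, "translation": [0, 0, 0.1], "rotation": [0, 0, 0]},
    {"hand": 1, "translation": [0, 0, 0], "rotation": [0, 0, 0]},
    {"hand": 1, "translation": [0, 0, 0], "rotation": [0, 0, 0]},
  ],
)

```text
time_s: 15.68
tcp_pos: [0.5269, -0.0572, 0.0841]
orientation: [3.023, 0.856, 0.001]
wrist_force: [-4.8, -0.0, 14.6]
width: 0.007
finger_force: 7.4
```

At 14.6 N the button is fully down. I release it and retreat straight up.

Emit:
step_arm(
  moves=[
    {"hand": 1, "translation": [0, 0, -0.5], "rotation": [0, 0, 0]},
    {"hand": 1, "translation": [0, 0, -1.0], "rotation": [0, 0, 0]},
    {"hand": 1, "translation": [0, 0, -2.0], "rotation": [0, 0, 0]},
    {"hand": 1, "translation": [0, 0, -2.5], "rotation": [0, 0, 0]},
    {"hand": 1, "translation": [0, 0, -2.5], "rotation": [0, 0, 0]},
    {"hand": 1, "translation": [0, 0, -1.0], "rotation": [0, 0, 0]},
    {"hand": 1, "translation": [0, 0, 0], "rotation": [0, 0, 0]},
    {"hand": 1, "translation": [0, 0, 0], "rotation": [0, 0, 0]},
    {"hand": 1, "translation": [0, 0, 0], "rotation": [0, 0, 0]},
  ],
)

```text
time_s: 16.43
tcp_pos: [0.5261, -0.0573, 0.1775]
orientation: [-3.022, -0.856, 0.002]
wrist_force: [0.6, 1.0, -0.1]
width: 0.006
finger_force: 0.0
```

```bash
python3 - <<'E'
from h import *
dict(look("pointer_tip start_top bottle_center adapter_center microphone_center".split(),["side"]))
s=telemetry.sense();print(s['time_s'],s['tcp_pos'],s['wrist_force'])
im=viewer.snapshot("wrist");cv2.imwrite("pics/g.png",im[...,::-1])
E
```

```text
side pointer_tip 0.53 [ 0.6377 -0.0007  0.0758]
side start_top 0.48 [0.5621 0.1418 0.0568]
side start_top 0.43 [ 0.5309 -0.0515  0.0938]
side bottle_center 0.96 [ 0.7269 -0.1476  0.0515]
side adapter_center 0.69 [0.4692 0.0852 0.0773]
side adapter_center 0.18 [0.5977 0.0608 0.0859]
side microphone_center 0.94 [0.5136 0.2909 0.0159]
16.7333 [ 0.52645302 -0.05720715  0.17791211] [ 0.40152059 -0.34389918 -0.87119511]
```

View pics/g.png

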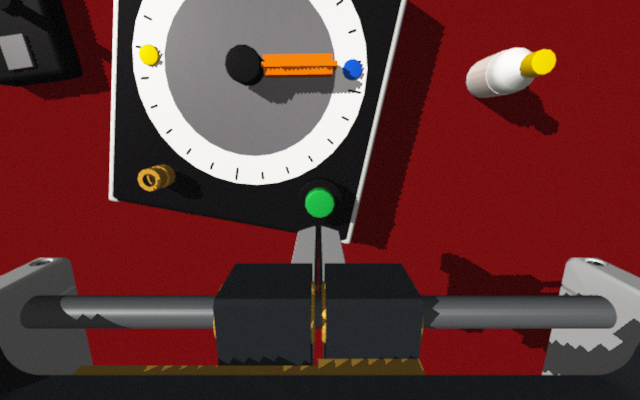

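The wrist view shows the arm still pointing at blue (352,69), the button back up at (319,203) and the loose things where they were.

```bash
python3 -c "
from bench import job
print(job.hand_in())"
```

```text
the job is handed in; nothing more can be done
None
```

The pointer arm points at the blue mark (measured within about 1°), the start button was then pressed fully down (14.6 N) and released, the microphone, bottle and adapter were left where they stand, and the job is handed in at about 17 s.

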